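# Lift the snap ring out of a press roller's bearing housing

## Robot

A 6-joint arm with a two-finger parallel gripper is mounted at the origin on the work surface. World frame = base frame: x ahead of the robot, y to its left, z up, the work surface at z = 0. Lengths are in mm, angles in rad, forces in N, time in s.
With the tool pointing down it reaches from about 400 to 925 mm from the base axis. Payload 12.5 kg.
Tool frame: the origin (TCP) lies midway between the tips of the shut fingers; the grasp point (between the pads) lies 19 mm behind it; z points along the fingers, y is the line along which they close (so a half turn about z gives the same grasp; the last joint's range is limited). The gripper opens to 95 mm and grips with 3 to 60 N. Pads are 20 mm wide; open, the fingers measure 119 mm over their backs; the gripper's body (75 mm by 180 mm) begins 59 mm behind the grasp point.
Start: joints at [-1.219, 0.491, 1.559, -0, 1.092, -0.106], TCP at [276.259, -560.649, 214.661] pointing down, gripper open.
Joint ranges: [-3.1, 3.1], [-0.84, 2.19], [0.05, 2.79], [-1.13, 4.28], [0.06, 2.93], [-2.69, 2.69]. Speed limits (rad/s): [2.22, 2.22, 2.79, 3.14, 3.14, 3.14].

## Interface

Orientations are given as [roll, pitch, yaw] about the fixed x, y, z axes, in that order (R = Rz(yaw) Ry(pitch) Rx(roll)).
In Python, from cell import env gives the robot as it stands.
- The arm moves only by the tool arm_command, never from a script. Its argument "targets" is a list of rows, each a list of 5 numbers: the shift along the tool's x, y, z in mm, then the turn about the tool's z in degrees, then the opening, from 0 (shut) to 1 (fully open). In form: [[tx, ty, tz, roll, fingers], ...]. A call has 1 to 5 rows; each row is the pose to reach, as a shift and turn from the pose commanded when the call began, along the tool's axes at that moment; what a row does not reach only later rows make up. A row lasts 1/10 s, in which the tool goes at most 50 mm and 8.59 degrees, less where a joint would pass 70% of its speed; a pose out of reach is approached as far as the arm can. A call with a gripper value outside its range is refused whole. The fingers move at their own pace and stop on an object; the grip force is fixed at half the most. Time passes only in rows, so rows that repeat a pose let the fingers close. It gives the time, the measured TCP pose, the force, the opening and the grip force at its end, in the units of the state.
- env.state(): the state, without advancing time (a new reading comes with each control period).
- env.read_camera(name): name is "scene" or "top" or "wrist"; returns a dict with "frame" (480x640x3 uint8, red, green, blue), "vertical_fov" (degrees; the focal length in pixels is half the picture's height over the tangent of half this angle, whatever the lens; pixels are square), "cx", "cy" (the principal point, pixels), "world_from_camera" (4x4, takes a point from camera to world coordinates); the wrist camera has in their place "hand_eye" (4x4, takes a point from camera to tool coordinates, whose origin is the TCP and whose axes are the flange's). Camera axes: x right, y down, z forward; pixel columns grow to the right and rows downward; lengths in mm; the calibration is good to about 2 mm. A picture is of the moment at which its call begins: read the wrist's pose just before it. There is no depth.
- env.job_done(): hands the job in; it is judged then, once.
The state is a dict: "t": time; "joints": joint angles; "qvel": joint speeds; "tau": joint torques, N m; "eef_pos": TCP position; "tcp_rot": TCP orientation; "ft_force": force on the tool from outside, world axes, zero at the start; "moment": the same for the moment, N m; "opening": opening from 0.0 (shut) to 1.0 (fully open); "grip_force": force on a finger pad.
Only numpy, scipy, OpenCV 4.12 (cv2) and the standard library are available. Lean on these libraries where they do the work, as an engineer would, in place of code of your own. Each camera call takes 0.05 s, during which the arm holds its last target. There are 200 camera calls.

## Task

Take the hooked pick from its wooden holder, work its tip under one end tab of the split ring in the bearing housing, lift that end out past the white catches and draw the ring out from under the lip at the back, so that it is left lying loose on the housing with both end tabs up at the rim and its back clear of the lip. Touch the ring with the pick only, lean only lightly on the thin brass dust shield under it, and do not force the pick. Then stand the pick upright in its holder again; keep the hand off the housing and leave the other things where they are.

Things in the scene. Friction and masses are not known exactly. Their poses are not given: they have to be found in the camera images.
- housing_top (a point): Middle of the round pocket in the housing's top, at the level of the rim's top, 40 mm above the table; z up, x from the pocket's middle towards the back lip; the gap of the split ring faces -x. At the back (+x, 30 degrees either side) a rigid lip 6 mm thick juts 2.5 mm inwards over the ring.
- housing: Bearing housing, a grey painted square block, fixed, 120 x 120 mm, 40 mm high; origin in the middle of its underside, axes as housing_top. The pocket is 81 mm across and 12 mm deep, down to a flat ledge on which the ring lies; inside the ledge a recess 68 mm across goes deeper and holds the dust shield.
- catch0: One of two white nylon catches, rounded bars 9 mm thick, 42 degrees either side of the gap (this one on the +y side); origin at its middle. Each bulges 2.2 mm into the pocket over the ring and springs back outwards (2 N to start, 1 N more per mm). The ring snaps out past them once its gap side is lifted about 5 mm; it takes about 6 to 9 N at a tab.
- catch1: The other nylon catch, on the -y side of the gap; alike.
- shield: Thin round brass dust shield, 65 mm across, flat in the recess under the ring; origin in the middle of its underside; its top is 2.5 mm higher, 15.3 mm below the rim. Sprung: gives 1 mm for every 8 N, at most 2.2 mm; do not press it with more than 15 N. Feel for it with the tip to find the depth: between shield and tab there are 3.8 mm, the tip is 3 mm thick.
- ring: Split ring of round 5 mm steel wire, 80 mm outside diameter, lying flat in the pocket, its gap towards -x of the housing. Rigid, about 40 g. Origin in the middle of the circle at the level of the wire's underside; axes as the housing's when seated. Each end carries a flat inward tab.
- ring_tab_left (a point): Middle of the flat end tab on the +y side of the gap, 28 mm along -x and 11 mm along +y from the ring's centre. The tab is 16 mm long along x of the ring (its inner edge 8 mm from here towards the centre), 10 mm wide along y, 4 mm thick; its underside is 11.5 mm below the rim while seated.
- ring_tab_right (a point): Middle of the same kind of end tab on the -y side of the gap (28 mm along -x and 11 mm along -y from the ring's centre).
- ring_back (a point): Middle of the ring's wire at its back, opposite the gap, 37.5 mm from the ring's centre along +x. Seated, it lies under the back lip; the ring is out from under the lip when this point has moved 4 mm or more towards -x of the housing.
- pick_grip (a point): Hooked pick, about 90 g, upright in its holder: middle of its square wooden handle, 16 x 16 mm, 60 mm tall, z up along it. Below: a square black flange 36 x 36 x 5 mm (underside 35 mm below this point), a round steel shank 5 mm thick, and at its foot a flat tip that sticks out 10.5 mm from the shank's axis towards -x of this frame, 8 mm wide, 3 mm thick.
- pick: The same pick; origin on the shank's axis, 105 mm below the middle of the handle; axes as pick_grip. The shank is clamped further in or out of the handle from one day to the next: the underside of its tip lies level with this origin give or take 5 mm, so find the depth by feel. It does not slip.
- holder_top (a point): Middle of the holder's slot at the level of its walls' tops, 90 mm above the table; x along the slot, z up. The pick hangs in the slot with its flange on the walls, tip pointing along -x; it goes in and out straight up and down, tip along the slot.
- holder: Wooden holder, fixed: two upright walls 60 mm long (x), 14 mm thick, with a slot 16 mm wide between them, open above and at both ends, on a base 90 x 90 x 8 mm; origin in the middle of the base's underside.
- ink_bottle: Bystander: yellow ink bottle, 64 mm across, 170 mm tall; origin in the middle of its underside. Leave it alone.
- ink_jar: Bystander: glass ink jar, 60 mm across, 60 mm tall; origin in the middle of its underside. Leave it alone.
- spare_race: Bystander: closed steel bearing race, 60 mm across, 14 mm high, lying flat; origin in the middle of its underside. Leave it alone.
- cup: Bystander: yellow plastic cup, 76 mm across, 100 mm tall; origin in the middle of its underside. Leave it alone.
- ink_knife: Bystander: ink knife (spatula) lying flat; origin in the middle of its underside. Leave it alone.
- brayer: Bystander: hand ink roller lying down, 100 mm wide rubber roll with wooden handle; origin in the middle of its underside. Leave it alone.
- wood_block: Bystander: small wooden printing block 90 x 60 x 22 mm; origin in the middle of its underside. Leave it alone.
There are look-alikes about, which are no part of the job. Of the things that look like the ring, the smallest one is meant.

How it is judged (in metres and radians):
On the way, in this order (a step that is already met when the one before it is completed fails the run):
1. the pick is lifted out of its holder (z of pick_grip in the frame of holder_top above 0.06 m), for 0.1 s.
2. with the pick under it, one end tab of the ring is lifted out past the catches to above the housing's rim (z of any of ring_tab_left, ring_tab_right in the frame of housing_top above 0 m and contact force between pick and ring above 0.05 N), for 0.1 s.
At the end, for the whole second after the job is handed in: At rest: the ring on the housing (centres within 50 mm), its back drawn 4 mm or more out from under the lip, both tabs' middles 0 to 30 mm above the rim; the pick upright in its holder (0.15 rad, 14 mm from the slot's middle, flange within 7 mm of the walls' tops) (x of ring_back in the frame of housing_top below 0.0335 m and z of ring_tab_left in the frame of housing_top between -0.005 and 0.03 m and z of ring_tab_right in the frame of housing_top between -0.005 and 0.03 m and horizontal distance between ring and housing_top below 0.05 m and linear speed of each of ring, pick below 0.02 m/s and horizontal distance between pick_grip and holder_top below 0.014 m and z of pick_grip in the frame of holder_top between 0.028 and 0.042 m and angle between pick_grip's own z axis and vertical below 0.15 rad); the robot touches nothing.
It fails at once if the gripper or arm touches the ring (contact force between any of the fingers, the arm and ring above 0.3 N).
It fails at once if the dust shield is pressed with more than 15 N (contact force between pick and shield above 15 N).
It fails at once if the pick is forced: more than 25 N between it and the ring or the housing (contact force between pick and ring above 25 N or contact force between pick and housing above 25 N).
It fails at once if the gripper or arm leans on the housing (contact force between any of the arm, the fingers and housing above 5 N).
It fails at once if a bystander is moved by more than 20 mm (distance of any of ink_bottle, ink_jar, spare_race, cup, ink_knife, brayer, wood_block from where it was at the start of the episode above 0.02 m).
It also fails if it takes over 53 s, if anything falls off the work surface, if the arm or the gripper's body presses on something with over 40 N, if the wrist force passes 120 N, or if a joint passes its speed limit or range.

## Working session

There is one attempt and no reset: what is moved stays moved. The work goes in short steps, Python scripts to look and compute and a tool call to move; the robot and the scene stay as the last step left them, time stands still between calls to the robot, and variables do not carry over. Pictures are saved under pics/ and viewed, at most 10 in all, crops included, and the job is handed in when it is done.

Besides the shell and the picture viewer there is one more tool, called after ">>>" by a JSON object that holds its "api" and its "payload", one argument or row to a line. arm_command: Moves the arm, as the interface text tells. Its arguments: {"type":"object","properties":{"targets":{"type":"array","items":{"type":"array","items":{"type":"number"}}}},"required":["targets"]}

```bash
mkdir -p pics; ls; python3 - <<'E'
from cell import env
import cv2, numpy as np
print(env.state())
for n in("scene","top"):
    c=env.read_camera(n); cv2.imwrite(f"pics/{n}0.png",c["frame"][:,:,::-1]); print(n,c["vertical_fov"],c["cx"],c["cy"],np.round(c["world_from_camera"],4).tolist())
E
```

```text
pics
{'t': 0.0, 'joints': array([-1.21859133e+00,  4.91583478e-01,  1.55945107e+00, -1.34453542e-05,
        1.09167839e+00, -1.05581738e-01]), 'qvel': array([ 0.0028604 ,  0.00182445, -0.00012919,  0.00022296,  0.00176192,
        0.00015826]), 'tau': array([-2.63201648e-03, -6.12645864e+01, -2.58185130e+01,  6.91350410e-02,
        4.81779815e-02, -1.10079839e-04]), 'eef_pos': array([ 276.17219369, -560.40637705,  214.0463257 ]), 'tcp_rot': array([-3.14047735e+00, -1.06203466e-04,  4.57792877e-01]), 'ft_force': array([-0.01805644,  0.56525787, -0.34190143]), 'moment': array([-0.02175088,  0.00115514, -0.0081592 ]), 'grip_force': 0.0, 'opening': 0.9998909138291707}
scene 46.828827262219065 330.14531924735064 244.59379020544458 [[-0.1131, 0.5461, -0.83, 1731.8962], [0.9935, 0.0705, -0.0889, 116.2896], [0.0099, -0.8347, -0.5506, 887.2543], [0.0, 0.0, 0.0, 1.0]]
top 47.83907264186808 317.88941555393626 243.0901680655162 [[-0.0019, -0.9893, 0.1456, 404.812], [-1.0, 0.0032, 0.0091, -15.7087], [-0.0094, -0.1456, -0.9893, 1158.0899], [0.0, 0.0, 0.0, 1.0]]
```

View pics/scene0.png

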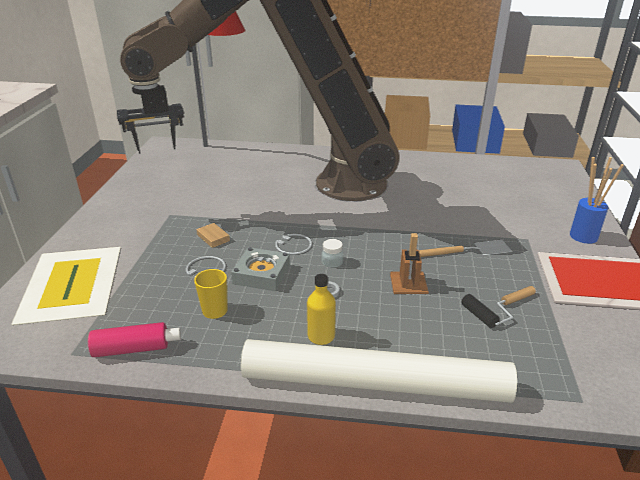

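View pics/top0.png

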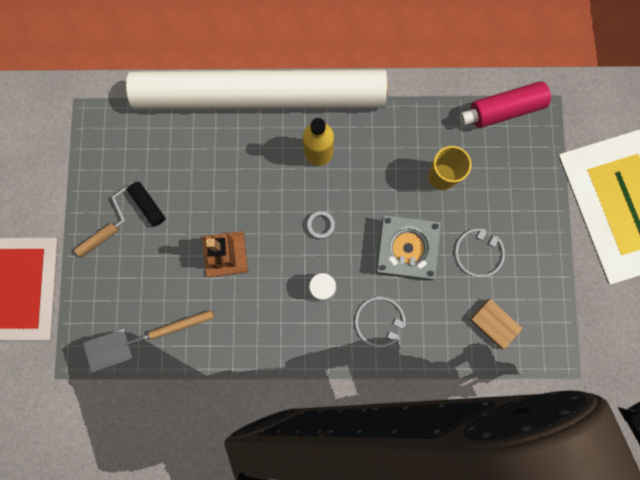

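The scene view shows the housing at about (262,268) and the pick in its holder at (411,265). In the top view the housing is at (408,248), the catches are at (392,260) and (422,265), and the holder is at (225,254).

```bash
cat > h.py <<'E'
from cell import env
import cv2, numpy as np
from scipy.spatial.transform import Rotation as R
def cam(n):
    s=env.state(); c=env.read_camera(n)
    if n=="wrist":
        T=np.eye(4);T[:3,:3]=R.from_euler("xyz",s["tcp_rot"]).as_matrix();T[:3,3]=s["eef_pos"]; c["W"]=T@c["hand_eye"]
    else: c["W"]=np.array(c["world_from_camera"])
    c["f"]=240/np.tan(np.radians(c["vertical_fov"]/2)); return c
def cast(c,u,v,z):
    d=c["W"][:3,:3]@np.array([(u-c["cx"])/c["f"],(v-c["cy"])/c["f"],1]); o=c["W"][:3,3]
    return (o+d*(z-o[2])/d[2])
def proj(c,p):
    q=np.linalg.inv(c["W"])@np.append(p,1); return c["f"]*q[:2]/q[2]+[c["cx"],c["cy"]]
E
python3 - <<'E'
from h import *
c=cam("top"); f=c["frame"][:,:,::-1]
a=cv2.resize(f[200:300,358:458],(400,400),interpolation=2); b=cv2.resize(f[205:305,175:275],(400,400),interpolation=2)
cv2.imwrite("pics/crop1.png",np.hstack([a,b]))
print("house",cast(c,408,248,40),"holder",cast(c,225,254,8))
w=cam("wrist"); print(w["vertical_fov"],np.round(w["hand_eye"],3).tolist())
E
```

```text
house [ 558.40970009 -193.12482734   40.        ] holder [551.05136329 194.17939003   8.        ]
65.33323836075205 [[-0.0, -0.955, -0.297, 83.681], [1.0, -0.0, -0.0, 0.323], [0.0, -0.297, 0.955, -169.383], [0.0, 0.0, 0.0, 1.0]]
```

View pics/crop1.png

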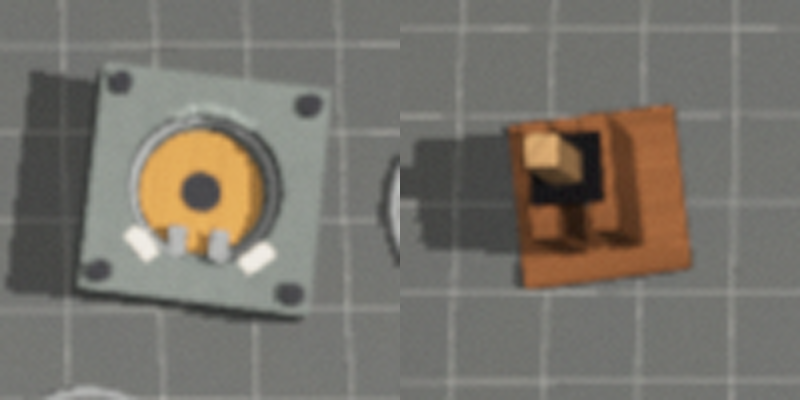

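The crop shows the housing gap facing the robot, with the tabs at (178,240) and (218,245) and a yaw of about -6°. The holder slot runs roughly along world x, with a yaw of about +5°. Next I look from near with the wrist camera.

>>> {"api": "arm_command", "payload": {
  "targets": [
    [180, -115, -66, -29, 1],
    [180, -115, -66, -29, 1],
    [180, -115, -66, -29, 1],
    [180, -115, -66, -29, 1],
    [180, -115, -66, -29, 1]
  ]
}}

```text
t: 0.7
eef_pos: [388.3, -375.1, 282.0]
tcp_rot: [3.14, -0.0, 0.968]
ft_force: [0.7, -0.6, 0.7]
opening: 1.002
grip_force: 0.0
```

>>> {"api": "arm_command", "payload": {
  "targets": [
    [216, -12, 0, -29, 1],
    [216, -12, 0, -29, 1],
    [216, -12, 0, -29, 1],
    [216, -12, 0, -29, 1],
    [216, -12, 0, -29, 1]
  ]
}}

```text
t: 1.2
eef_pos: [501.6, -190.2, 280.7]
tcp_rot: [3.141, -0.0, 1.475]
ft_force: [-0.1, -0.5, -0.2]
opening: 1.003
grip_force: 0.0
```

```bash
python3 - <<'E'
from h import *
s=env.state(); print(s["eef_pos"],s["tcp_rot"],s["t"],s["qvel"].max())
c=cam("wrist"); cv2.imwrite("pics/w1.png",c["frame"][:,:,::-1]); np.savez("w1.npz",W=c["W"],f=c["f"],cx=c["cx"],cy=c["cy"])
print(proj(c,[558,-193,40]))
E
```

```text
[ 501.64773526 -190.17614922  280.65510267] [ 3.14134820e+00 -4.85127010e-04  1.47518192e+00] 1.2 0.30395567672883483
[369.72198536 198.01786683]
```

View pics/w1.png

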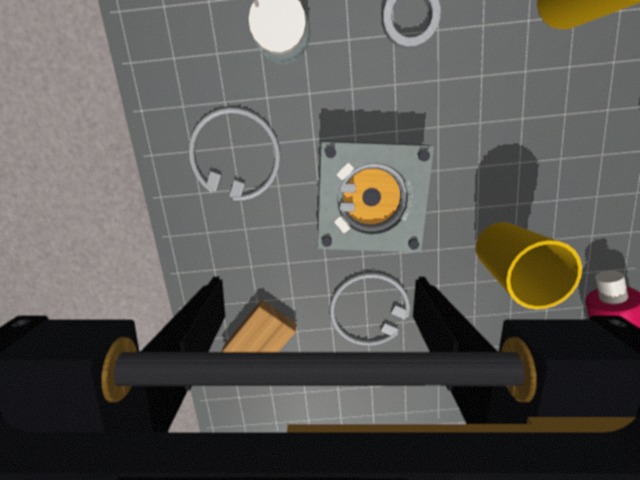

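The wrist view shows the housing with bolt dots near (330,151), (424,155), (413,243) and (326,240). The ring tabs are at (348,188) and (347,207), with the gap towards the robot. Next is the holder.

>>> {"api": "arm_command", "payload": {
  "targets": [
    [230, -22, 0, 0, 1],
    [230, -22, 0, 0, 1],
    [230, -22, 0, 0, 1],
    [230, -22, 0, 0, 1],
    [230, -22, 0, 0, 1]
  ]
}}

```text
t: 1.75
eef_pos: [500.9, 39.7, 280.7]
tcp_rot: [3.142, -0.0, 1.471]
ft_force: [0.5, -0.3, 0.1]
opening: 1.001
grip_force: 0.0
```

>>> {"api": "arm_command", "payload": {
  "targets": [
    [152, -15, 0, 0, 1],
    [152, -15, 0, 0, 1],
    [152, -15, 0, 0, 1],
    [152, -15, 0, 0, 1],
    [152, -15, 0, 0, 1]
  ]
}}

```text
t: 2.25
eef_pos: [501.6, 190.7, 280.3]
tcp_rot: [-3.141, 0.001, 1.472]
ft_force: [-0.9, -0.4, 0.9]
opening: 1.001
grip_force: 0.0
```

```bash
python3 - <<'E'
from h import *
s=env.state(); print(s["eef_pos"],s["tcp_rot"],s["t"],s["qvel"].max())
c=cam("wrist"); cv2.imwrite("pics/w2.png",c["frame"][:,:,::-1]); np.savez("w2.npz",W=c["W"],f=c["f"],cx=c["cx"],cy=c["cy"])
g=dict(np.load("w1.npz")); im=cv2.imread("pics/w1.png"); gr=cv2.cvtColor(im,6)
P=[]
for u,v in [(330,151),(424,155),(413,243),(326,240)]:
    w=gr[v-8:v+9,u-8:u+9]; m=(w<75)&(w>0); n,l,st,ce=cv2.connectedComponentsWithStats(m.astype(np.uint8))
    k=1+np.argmin([np.hypot(*(ce[i]-8)) if st[i,4]>8 else 99 for i in range(1,n)]); p=ce[k]+[u-8,v-8]; P.append(cast(g,*p,40)[:2]); print(p,st[k],P[-1])
P=np.array(P); print("centre",P.mean(0)); 
for a,b in((0,1),(3,2)): d=P[b]-P[a]; print(np.hypot(*d),np.degrees(np.arctan2(d[1],d[0])))
for a,b in((3,0),(2,1)): d=P[b]-P[a]; print(np.hypot(*d),np.degrees(np.arctan2(d[1],d[0]))-90)
E
```

```text
[501.57621009 190.6798202  280.30026297] [-3.14116404e+00  5.08036256e-04  1.47224090e+00] 2.25 0.0116190775908019
[330.05405405 151.28378378] [ 4  3  9 11 74] [ 518.53592581 -138.2730198 ]
[423.06666667 154.42222222] [ 2  2 11 11 90] [ 617.59281536 -151.08723395]
[413.02777778 242.83333333] [ 4  3  9 11 72] [ 604.76664282 -250.05931443]
[326.31884058 239.91304348] [ 4  4  9  9 69] [ 505.65688651 -237.00116697]
centre [ 561.63806762 -194.10518379]
99.8822879807022 -7.3709715580359685
99.96628937480787 -7.505739583645635
99.56463577812647 -7.432238174192733
99.79971651539641 -7.384026767144661
```

View pics/w2.png

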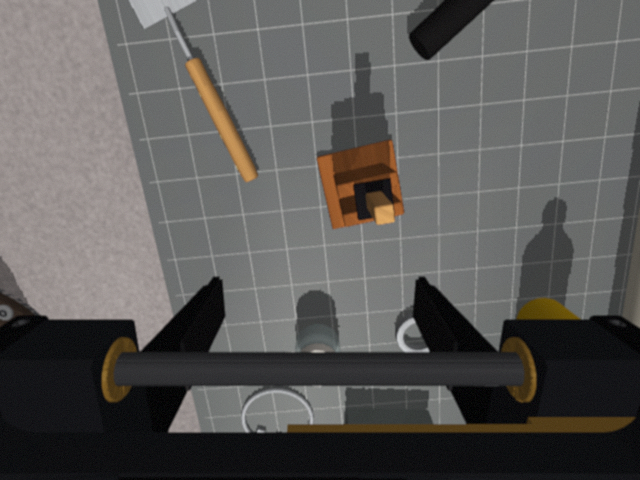

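The holder base has corners near (319,157), (391,141), (405,213) and (333,229). The flange is black around (374,199), and the handle top is at about (384,213).

```bash
cat > meas.py <<'E'
from h import *
def hold(f,c,roi):
    u0,v0,u1,v1=roi; im=f[v0:v1,u0:u1]; hsv=cv2.cvtColor(np.ascontiguousarray(im),cv2.COLOR_RGB2HSV); H,S,V=cv2.split(hsv)
    m=((S>110)&(H<22)&(V>40))|(V<45)&(S>=0)
    br=((S>100)&(H<22)&(V>40)).astype(np.uint8)
    cnt=max(cv2.findContours(br,0,1)[0],key=cv2.contourArea)
    q=cv2.boxPoints(cv2.minAreaRect(cnt))+[u0,v0]
    print("base rect px",q.round(1).tolist()); P=np.array([cast(c,*p,8)[:2] for p in q]); print("base",P.round(1).tolist(),P.mean(0))
    # handle top: bright tan
    b=((V>150)&(H>10)&(H<25)&(S>60)).astype(np.uint8)
    cnt=max(cv2.findContours(b,0,1)[0],key=cv2.contourArea); M=cv2.minAreaRect(cnt); q=cv2.boxPoints(M)+[u0,v0]
    P=np.array([cast(c,*p,155)[:2] for p in q]); print("handle",q.round(1).tolist(),P.round(1).tolist(),P.mean(0))
    b=(V<50).astype(np.uint8); cnt=max(cv2.findContours(b,0,1)[0],key=cv2.contourArea); q=cv2.boxPoints(cv2.minAreaRect(cnt))+[u0,v0]
    P=np.array([cast(c,*p,95)[:2] for p in q]); print("flange",q.round(1).tolist(),P.round(1).tolist(),P.mean(0))
E
python3 - <<'E'
from meas import *
g=dict(np.load("w2.npz")); im=cv2.imread("pics/w2.png")[:,:,::-1]
hold(im,g,(305,130,415,240))
c=cam("top"); hold(c["frame"],c,(190,220,260,290))
w=im[120:245,300:420][:,:,::-1]; cv2.imwrite("pics/c2.png",cv2.resize(w,(576,600),interpolation=2))
E
```

```text
base rect px [[315.8, 154.0], [391.4, 138.9], [407.3, 218.7], [331.8, 233.8]]
base [[502.5, 238.4], [590.0, 246.7], [605.5, 150.8], [512.3, 140.7]] [552.58844386 194.13402756]
handle [[317.8, 157.8], [329.7, 155.5], [343.8, 225.8], [331.8, 228.2]] [[506.0, 247.3], [515.4, 248.2], [521.7, 190.9], [511.9, 189.9]] [513.75202517 219.05106269]
flange [[351.7, 184.2], [389.3, 177.9], [395.1, 212.8], [357.5, 219.1]] [[535.0, 214.1], [570.8, 216.6], [575.0, 182.2], [538.1, 179.5]] [554.70586355 198.09641784]
base rect px [[204.2, 235.1], [243.0, 230.8], [247.6, 272.2], [208.8, 276.5]]
base [[592.3, 240.0], [601.4, 156.5], [511.8, 145.0], [502.9, 227.6]] [552.11746422 192.28228262]
handle [[206.1, 235.9], [242.2, 231.4], [247.1, 270.7], [211.0, 275.2]] [[566.9, 203.8], [575.2, 136.0], [500.8, 125.4], [492.6, 192.5]] [533.87255962 164.40268581]
flange [[187.0, 222.0], [209.8, 210.6], [232.6, 256.2], [209.8, 267.6]] [[604.8, 256.0], [627.9, 210.9], [535.5, 163.1], [513.0, 207.8]] [570.3050512  209.44660772]
```

View pics/c2.png

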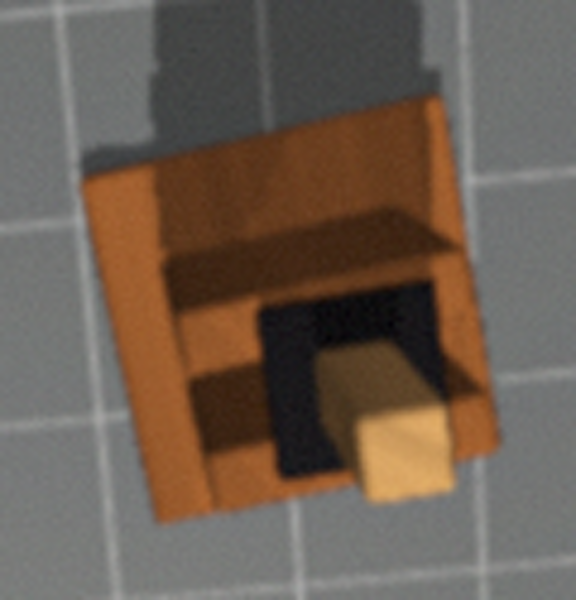

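```bash
python3 - <<'E'
from h import *
g=dict(np.load("w2.npz"))
for u,v in [(360,425),(448,405),(455,490),(370,500)]: print(cast(g,u/4.8+300-.4,v/4.8+120-.4,155))
print(cast(g,409/4.8+300-.4,454/4.8+120-.4,155))
# slot / flange-edge check
for u,v in [(262,310),(432,282),(280,478)]: print("fl",cast(g,u/4.8+300-.4,v/4.8+120-.4,95))
for u,v in [(85,182),(440,95),(497,448),(157,520)]: print("base",cast(g,u/4.8+300-.4,v/4.8+120-.4,8))
E
```

```text
[547.58670202 203.21641403 155.        ]
[562.39829216 205.18449057 155.        ]
[562.9960942  190.37926624 155.        ]
[548.57071132 190.04105405 155.        ]
[555.52844701 197.41445999 155.        ]
fl [537.30580307 213.93749063  95.        ]
fl [571.01512159 216.16223171  95.        ]
fl [538.54065155 179.35607002  95.        ]
base [503.79908245 234.28659249   8.        ]
base [589.88078974 246.19721005   8.        ]
base [600.64931906 158.51983067   8.        ]
base [513.66646395 148.15445754   8.        ]
```

>>> {"api": "arm_command", "payload": {
  "targets": [
    [12, 53, 0, -11, 1],
    [12, 53, 20, -11, 1],
    [12, 53, 60, -11, 1],
    [12, 53, 80, -11, 1],
    [12, 53, 80, -11, 1]
  ]
}}

```text
t: 2.85
eef_pos: [555.0, 194.6, 198.1]
tcp_rot: [-3.137, 0.001, 1.66]
ft_force: [0.2, -0.3, 0.8]
opening: 1.002
grip_force: 0.0
```

```bash
python3 - <<'E'
from h import *
s=env.state(); print(s["eef_pos"],s["tcp_rot"],s["t"])
c=cam("wrist"); cv2.imwrite("pics/w3.png",c["frame"][:,:,::-1]); print(proj(c,[555.3,197.3,155]))
E
```

```text
[555.00578842 194.6083663  198.07907269] [-3.13665197e+00  9.19775905e-04  1.65961532e+00] 2.85
[320.71308118 261.5007178 ]
```

View pics/w3.png

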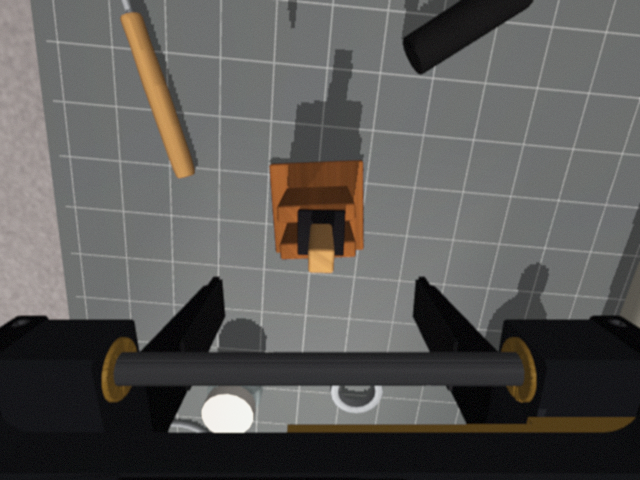

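The handle top is at about (320,262), which matches the prediction. I descend and grasp.

>>> {"api": "arm_command", "payload": {
  "targets": [
    [3, 0, 40, 0, 1],
    [3, 0, 80, 0, 1],
    [3, 0, 92, 0, 1],
    [3, 0, 92, 0, 1],
    [3, 0, 92, 0, 0]
  ]
}}

```text
t: 3.4
eef_pos: [556.6, 199.6, 110.7]
tcp_rot: [3.139, -0.0, 1.662]
ft_force: [-0.4, 0.9, -0.6]
opening: 0.955
grip_force: 0.0
```

>>> {"api": "arm_command", "payload": {
  "targets": [
    [0, 0, 0, 0, 0],
    [0, 0, 0, 0, 0],
    [0, 0, 0, 0, 0],
    [0, 0, 0, 0, 0],
    [0, 0, 0, 0, 0]
  ]
}}

```text
t: 3.9
eef_pos: [555.5, 199.8, 108.8]
tcp_rot: [3.141, 0.0, 1.662]
ft_force: [-0.5, -0.1, 0.3]
opening: 0.555
grip_force: 0.0
```

>>> {"api": "arm_command", "payload": {
  "targets": [
    [0, 0, 0, 0, 0],
    [0, 0, 0, 0, 0],
    [0, 0, 0, 0, 0],
    [0, 0, 0, 0, 0]
  ]
}}

```text
t: 4.3
eef_pos: [555.5, 199.7, 108.6]
tcp_rot: [-3.142, 0.0, 1.662]
ft_force: [0.3, 0.5, 0.3]
opening: 0.219
grip_force: 0.0
```

>>> {"api": "arm_command", "payload": {
  "targets": [
    [0, 0, 0, 0, 0],
    [0, 0, 0, 0, 0],
    [0, 0, 0, 0, 0]
  ]
}}

```text
t: 4.6
eef_pos: [555.5, 199.7, 108.6]
tcp_rot: [3.142, 0.0, 1.662]
ft_force: [0.5, 0.4, -0.5]
opening: 0.169
grip_force: 30.0
```

>>> {"api": "arm_command", "payload": {
  "targets": [
    [0, 0, -20, 0, 0],
    [0, 0, -40, 0, 0],
    [0, 0, -80, 0, 0],
    [0, 0, -120, 0, 0],
    [0, 0, -120, 0, 0]
  ]
}}

```text
t: 5.1
eef_pos: [557.2, 200.2, 233.7]
tcp_rot: [3.133, -0.001, 1.662]
ft_force: [-0.1, -0.3, -0.8]
opening: 0.168
grip_force: 30.0
```

```bash
python3 - <<'E'
from h import *
s=env.state(); print(s["eef_pos"],s["tcp_rot"],s["t"],s["ft_force"],s["opening"],s["grip_force"])
c=cam("wrist"); cv2.imwrite("pics/w4.png",c["frame"][:,:,::-1])
T=c["W"]@np.linalg.inv(c["hand_eye"])
for n,p in dict(grip=[0,0,-19],orig=[0,0,86],tipy=[0,10,86],tipmy=[0,-10,86]).items(): print(n,proj(c,(T@np.append(p,1))[:3]))
a=cv2.resize(c["frame"][150:420,200:440][:,:,::-1],(480,540),interpolation=2)
d=cam("scene"); p=proj(d,s["eef_pos"]+[0,0,-60]).astype(int); print(p)
b=cv2.resize(d["frame"][p[1]-34:p[1]+34,p[0]-20:p[0]+20][:,:,::-1],(318,540),interpolation=2)
cv2.imwrite("pics/c4.png",np.hstack([a,b]))
E
```

```text
[557.17308954 200.19333133 233.6751889 ] [ 3.13346213e+00 -1.10457845e-03  1.66213183e+00] 5.1 [-0.08963754 -0.30936992 -0.78274423] 0.1676299836898936 29.999825656414032
grip [319.79935729 316.38761194]
orig [319.36888502 243.64076298]
tipy [333.29690719 243.64063183]
tipmy [305.44113991 243.64089413]
[415 228]
```

View pics/c4.png

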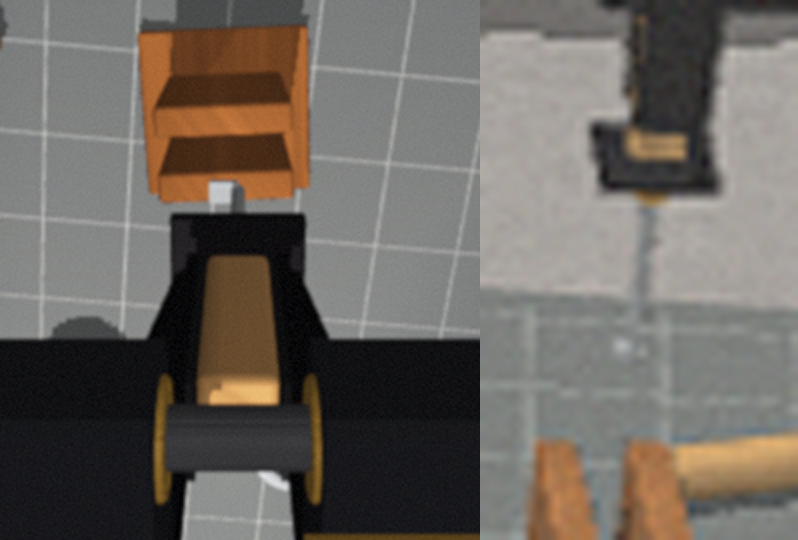

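The tip is visible left of the shank, at px about (304..317, 240..256). So it points along tool -y, which is world -x, as hoped. I check the pick's offset along tool x, and the tip depth.

```bash
python3 - <<'E'
from h import *
c=env.read_camera("wrist"); c["f"]=240/np.tan(np.radians(c["vertical_fov"]/2)); c["W"]=np.array(c["hand_eye"])
im=c["frame"]; g=cv2.cvtColor(im,cv2.COLOR_RGB2GRAY)
print("col u=325 v:",[(v,int(g[v,325]),im[v,325].tolist()) for v in range(248,262)])
print("tip col u=309:",[(v,int(g[v,309])) for v in range(236,262)])
print("tip row v=245:",[(u,int(g[245,u])) for u in range(298,324)])
print("handle col 319:",[(v,im[v,319].tolist()) for v in range(270,284,2)],[(v,im[v,319].tolist()) for v in range(334,346)])
for v in(255,256,257): print("flange edge",v,cast(c,325,v,13.6),cast(c,325,v,18.6))
for v in(338,340): print("handle top front",cast(c,319,v,-46.4))
E
```

```text
col u=325 v: [(248, 133, [194, 117, 58]), (249, 140, [199, 125, 63]), (250, 141, [191, 128, 80]), (251, 138, [163, 131, 111]), (252, 138, [141, 138, 134]), (253, 134, [133, 134, 134]), (254, 135, [134, 136, 134]), (255, 126, [125, 126, 126]), (256, 78, [77, 79, 78]), (257, 30, [29, 30, 32]), (258, 7, [9, 6, 7]), (259, 7, [8, 6, 10]), (260, 18, [17, 18, 17]), (261, 17, [17, 16, 18])]
tip col u=309: [(236, 56), (237, 73), (238, 95), (239, 101), (240, 125), (241, 173), (242, 198), (243, 200), (244, 198), (245, 196), (246, 195), (247, 196), (248, 196), (249, 197), (250, 195), (251, 187), (252, 173), (253, 167), (254, 168), (255, 154), (256, 103), (257, 45), (258, 12), (259, 11), (260, 15), (261, 11)]
tip row v=245: [(298, 115), (299, 117), (300, 119), (301, 119), (302, 123), (303, 132), (304, 166), (305, 188), (306, 197), (307, 196), (308, 196), (309, 196), (310, 197), (311, 197), (312, 195), (313, 198), (314, 195), (315, 166), (316, 113), (317, 76), (318, 73), (319, 81), (320, 86), (321, 92), (322, 108), (323, 125)]
handle col 319: [(270, [15, 15, 20]), (272, [17, 18, 17]), (274, [12, 10, 14]), (276, [21, 19, 18]), (278, [83, 59, 35]), (280, [103, 76, 46]), (282, [101, 73, 44])] [(334, [109, 78, 48]), (335, [104, 79, 49]), (336, [111, 80, 46]), (337, [124, 87, 52]), (338, [140, 101, 61]), (339, [155, 113, 65]), (340, [173, 131, 77]), (341, [197, 148, 89]), (342, [215, 162, 99]), (343, [229, 176, 108]), (344, [233, 183, 113]), (345, [230, 183, 111])]
flange edge 255 [17.55364564  2.78592048 13.6       ] [15.74314427  2.876074   18.6       ]
flange edge 256 [17.00141672  2.78869561 13.6       ] [15.17582575  2.87892495 18.6       ]
flange edge 257 [16.4482559   2.79147541 13.6       ] [14.60754986  2.88178071 18.6       ]
handle top front [  6.18598247  -0.38138549 -46.4       ]
handle top front [  5.32704481  -0.38115517 -46.4       ]
```

The pick sits about 1.7 mm towards tool -x. I carry it to above the housing and turn it to align.

>>> {"api": "arm_command", "payload": {
  "targets": [
    [-40, -4, 0, 0, 0],
    [-90, -9, 0, 0, 0],
    [-140, -13, 0, 0, 0],
    [-190, -18, 0, 0, 0],
    [-230, -22, 0, 0, 0]
  ]
}}

```text
t: 5.75
eef_pos: [553.6, -33.6, 226.9]
tcp_rot: [-3.139, -0.001, 1.661]
ft_force: [0.3, 0.1, -0.8]
opening: 0.167
grip_force: 30.0
```

>>> {"api": "arm_command", "payload": {
  "targets": [
    [-40, -4, 0, 3, 0],
    [-80, -8, 0, 6, 0],
    [-120, -11, 0, 9, 0],
    [-149, -14, 0, 12.7, 0],
    [-149, -14, 0, 12.7, 0]
  ]
}}

```text
t: 6.25
eef_pos: [553.5, -184.0, 226.6]
tcp_rot: [-3.139, -0.0, 1.435]
ft_force: [0.8, 0.8, -0.8]
opening: 0.165
grip_force: 30.0
```

>>> {"api": "arm_command", "payload": {
  "targets": [
    [0, 0, 0, 0, 0],
    [0, 0, 0, 0, 0]
  ]
}}

```text
t: 6.45
eef_pos: [553.9, -179.9, 227.8]
tcp_rot: [-3.14, -0.001, 1.442]
ft_force: [-0.7, -0.3, -0.6]
opening: 0.168
grip_force: 30.0
```

```bash
python3 - <<'E'
from h import *
s=env.state(); print(s["eef_pos"],s["tcp_rot"],s["t"],s["ft_force"],s["grip_force"])
c=cam("wrist"); cv2.imwrite("pics/w5.png",c["frame"][:,:,::-1])
gr=cv2.cvtColor(c["frame"],cv2.COLOR_RGB2GRAY)
a=np.radians(-7.43); X=np.array([np.cos(a),np.sin(a)]);Y=np.array([-X[1],X[0]]); C=np.array([561.6,-194.1])
for sx,sy in((-1,1),(1,1),(1,-1),(-1,-1)):
    p=C+50*sx*X+50*sy*Y; u,v=proj(c,[*p,40]).round().astype(int)
    if not(15<u<625 and 15<v<465): print("out",u,v); continue
    w=gr[v-14:v+15,u-14:u+15]; m=(w<75); n,l,st,ce=cv2.connectedComponentsWithStats(m.astype(np.uint8))
    if n<2: print("none",u,v);continue
    k=1+np.argmin([np.hypot(*(ce[i]-14)) if st[i,4]>25 else 99 for i in range(1,n)]); q=ce[k]+[u-14,v-14]; d=cast(c,*q,40)[:2]-p; print(sx,sy,(u,v),q,st[k],"err",d)
E
```

```text
[ 553.92035243 -179.93064763  227.78075464] [-3.14004353e+00 -6.10973959e-04  1.44185638e+00] 6.45 [-0.66407105 -0.32661119 -0.6475971 ] 29.999920427799225
-1 1 (np.int64(277), np.int64(173)) [280.41428571 160.11428571] [ 7  0 22  4 70] err [ 5.47169521 11.51812207]
1 1 (np.int64(382), np.int64(173)) [376.671875 160.46875 ] [ 0  0 20  4 64] err [-4.10870599 12.51258145]
1 -1 (np.int64(377), np.int64(271)) [376.31034483 268.20689655] [10  9  9  7 29] err [-0.56816245  3.34505494]
-1 -1 (np.int64(280), np.int64(271)) [288.82026144 270.62418301] [ 10   0  19  29 306] err [ 9.25525958 -0.75119383]
```

View pics/w5.png

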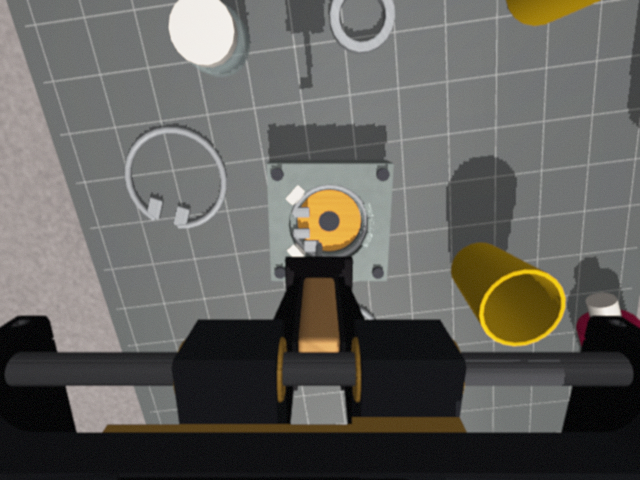

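The four bolt dots lie within a pixel or so of my predictions, (277,173), (383,173), (378,271) and (280,271), so the housing pose holds. I go down to just above the rim inside the pocket, with the shank at x_h = -6 and y_h = +11.

>>> {"api": "arm_command", "payload": {
  "targets": [
    [0, 3.5, 0, 0, 0],
    [0, 3.5, 30, 0, 0],
    [0, 3.5, 60, 0, 0],
    [0, 3.5, 85, 0, 0],
    [0, 3.5, 88, 0, 0]
  ]
}}

```text
t: 7.0
eef_pos: [556.8, -180.3, 138.1]
tcp_rot: [-3.137, -0.001, 1.442]
ft_force: [-0.4, -0.3, -0.6]
opening: 0.167
grip_force: 30.0
```

>>> {"api": "arm_command", "payload": {
  "targets": [
    [0, 0, 0, 0, 0],
    [0, 0, 0, 0, 0],
    [0, 0, 0, 0, 0]
  ]
}}

```text
t: 7.3
eef_pos: [558.2, -181.5, 142.0]
tcp_rot: [3.139, 0.001, 1.441]
ft_force: [-0.2, 0.8, -0.4]
opening: 0.166
grip_force: 30.0
```

```bash
cat > st.py <<'E'
from h import *
s=env.state(); a=np.radians(-7.43); X=np.array([np.cos(a),np.sin(a)]);Y=np.array([-X[1],X[0]]); d=s["eef_pos"][:2]-[561.6,-194.1]
print("shank_h x %.2f y %.2f z %.2f yaw %.2f"%(d@X,d@Y-1.7,s["eef_pos"][2],np.degrees(s["tcp_rot"][2])),"F_h",(s["ft_force"][:2]@X).round(1),(s["ft_force"][:2]@Y).round(1),s["ft_force"][2].round(1),"M",s["moment"].round(2),"tilt",s["tcp_rot"][:2].round(4),"t",s["t"],"grip",round(s["opening"],3))
E
python3 st.py
```

```text
shank_h x -4.96 y 10.33 z 142.00 yaw 82.54 F_h -0.3 0.8 -0.4 M [-0.07 -0.05  0.06] tilt [3.1395e+00 7.0000e-04] t 7.3 grip 0.166
```

>>> {"api": "arm_command", "payload": {
  "targets": [
    [0.7, -1, 5, 0, 0],
    [0.7, -1, 9, 0, 0],
    [0.7, -1, 13, 0, 0],
    [0.7, -1, 16, 0, 0],
    [0.7, -1, 18, 0, 0]
  ]
}}

```text
t: 7.8
eef_pos: [556.7, -180.6, 122.2]
tcp_rot: [-3.141, -0.0, 1.44]
ft_force: [-0.4, 0.4, -0.9]
opening: 0.164
grip_force: 30.0
```

>>> {"api": "arm_command", "payload": {
  "targets": [
    [0, 0, 0.5, 0, 0],
    [0, 0, 1, 0, 0],
    [0, 0, 1, 0, 0]
  ]
}}

```text
t: 8.1
eef_pos: [556.8, -180.7, 121.7]
tcp_rot: [3.141, 0.0, 1.44]
ft_force: [-0.8, -0.7, -0.6]
opening: 0.168
grip_force: 30.0
```

```bash
python3 st.py
```

```text
shank_h x -6.50 y 11.01 z 121.65 yaw 82.53 F_h -0.7 -0.8 -0.6 M [-0.07 -0.13 -0.04] tilt [3.1414e+00 1.0000e-04] t 8.1 grip 0.168
```

>>> {"api": "arm_command", "payload": {
  "targets": [
    [0, 0, 1, 0, 0],
    [0, 0, 1.8, 0, 0],
    [0, 0, 2.5, 0, 0],
    [0, 0, 2.5, 0, 0]
  ]
}}

```text
t: 8.5
eef_pos: [556.7, -180.6, 119.0]
tcp_rot: [-3.142, 0.0, 1.44]
ft_force: [0.6, 0.5, -1.7]
opening: 0.166
grip_force: 30.0
```

>>> {"api": "arm_command", "payload": {
  "targets": [
    [0, 0, 0.4, 0, 0],
    [0, 0, 0.8, 0, 0],
    [0, 0, 0.8, 0, 0]
  ]
}}

```text
t: 8.8
eef_pos: [556.7, -180.6, 118.3]
tcp_rot: [-3.142, 0.0, 1.44]
ft_force: [-0.5, -0.2, -0.8]
opening: 0.171
grip_force: 30.0
```

>>> {"api": "arm_command", "payload": {
  "targets": [
    [0, 0, 0.4, 0, 0],
    [0, 0, 0.7, 0, 0],
    [0, 0, 0.7, 0, 0]
  ]
}}

```text
t: 9.1
eef_pos: [556.7, -180.6, 117.6]
tcp_rot: [-3.141, 0.0, 1.44]
ft_force: [0.2, 0.7, -0.7]
opening: 0.167
grip_force: 30.0
```

>>> {"api": "arm_command", "payload": {
  "targets": [
    [0, 0, 0.4, 0, 0],
    [0, 0, 0.7, 0, 0],
    [0, 0, 0.7, 0, 0]
  ]
}}

```text
t: 9.4
eef_pos: [556.7, -180.6, 116.9]
tcp_rot: [3.142, 0.0, 1.44]
ft_force: [-0.3, -0.4, -0.8]
opening: 0.168
grip_force: 30.0
```

>>> {"api": "arm_command", "payload": {
  "targets": [
    [0, 0, 0.4, 0, 0],
    [0, 0, 0.7, 0, 0],
    [0, 0, 0.7, 0, 0]
  ]
}}

```text
t: 9.7
eef_pos: [556.7, -180.6, 116.2]
tcp_rot: [-3.142, 0.0, 1.44]
ft_force: [-0.8, 0.1, -0.5]
opening: 0.167
grip_force: 30.0
```

>>> {"api": "arm_command", "payload": {
  "targets": [
    [0, 0, 0.4, 0, 0],
    [0, 0, 0.7, 0, 0],
    [0, 0, 0.7, 0, 0]
  ]
}}

```text
t: 10.0
eef_pos: [556.7, -180.6, 115.5]
tcp_rot: [3.142, 0.0, 1.44]
ft_force: [0.5, -0.2, -1.5]
opening: 0.167
grip_force: 30.0
```

>>> {"api": "arm_command", "payload": {
  "targets": [
    [0, 0, 0.4, 0, 0],
    [0, 0, 0.7, 0, 0],
    [0, 0, 0.7, 0, 0]
  ]
}}

```text
t: 10.3
eef_pos: [556.8, -180.6, 114.9]
tcp_rot: [3.141, 0.0, 1.44]
ft_force: [-0.3, -1.0, 0.4]
opening: 0.163
grip_force: 30.0
```

>>> {"api": "arm_command", "payload": {
  "targets": [
    [0, 0, 0.4, 0, 0],
    [0, 0, 0.7, 0, 0],
    [0, 0, 0.7, 0, 0]
  ]
}}

```text
t: 10.6
eef_pos: [556.8, -180.7, 114.3]
tcp_rot: [3.141, 0.0, 1.44]
ft_force: [-1.2, 0.9, 2.9]
opening: 0.168
grip_force: 30.0
```

I have felt the shield at TCP z of about 115.0. I back off 1 mm (0.3 mm clear) and slide the tip under the tab.

>>> {"api": "arm_command", "payload": {
  "targets": [
    [0, 0, -0.5, 0, 0],
    [0, 0, -1, 0, 0],
    [0, 0, -1, 0, 0],
    [0, -1, -1, 0, 0],
    [0, -2, -1, 0, 0]
  ]
}}

```text
t: 11.1
eef_pos: [554.7, -180.3, 115.0]
tcp_rot: [-3.141, 0.0, 1.44]
ft_force: [0.2, 0.0, -0.5]
opening: 0.167
grip_force: 30.0
```

>>> {"api": "arm_command", "payload": {
  "targets": [
    [0, -1, 0, 0, 0],
    [0, -2, 0, 0, 0],
    [0, -2.5, 0, 0, 0],
    [0, -2.5, 0, 0, 0]
  ]
}}

```text
t: 11.5
eef_pos: [552.2, -180.0, 115.1]
tcp_rot: [3.142, 0.0, 1.44]
ft_force: [-0.5, -0.2, -0.8]
opening: 0.169
grip_force: 30.0
```

```bash
python3 st.py
```

```text
shank_h x -11.13 y 11.07 z 115.15 yaw 82.53 F_h -0.4 -0.3 -0.8 M [-0.06 -0.05 -0.02] tilt [3.1416e+00 1.0000e-04] t 11.5 grip 0.169
```

>>> {"api": "arm_command", "payload": {
  "targets": [
    [0, -1, 0, 0, 0],
    [0, -2, 0, 0, 0],
    [0, -2.5, 0, 0, 0],
    [0, -2.5, 0, 0, 0]
  ]
}}

```text
t: 11.9
eef_pos: [549.7, -179.7, 115.2]
tcp_rot: [-3.142, 0.0, 1.44]
ft_force: [-0.4, 0.4, -0.6]
opening: 0.165
grip_force: 30.0
```

>>> {"api": "arm_command", "payload": {
  "targets": [
    [0, -1, 0, 0, 0],
    [0, -2, 0, 0, 0],
    [0, -2.5, 0, 0, 0],
    [0, -2.5, 0, 0, 0]
  ]
}}

```text
t: 12.3
eef_pos: [547.3, -179.4, 115.2]
tcp_rot: [3.142, 0.0, 1.44]
ft_force: [-0.1, -0.2, -0.9]
opening: 0.168
grip_force: 30.0
```

```bash
python3 st.py
```

```text
shank_h x -16.12 y 11.06 z 115.15 yaw 82.53 F_h -0.1 -0.3 -0.9 M [ 0.   -0.13  0.03] tilt [3.1415e+00 1.0000e-04] t 12.3 grip 0.168
```

>>> {"api": "arm_command", "payload": {
  "targets": [
    [0, 0, -0.6, 0, 0],
    [0, 0, -1.2, 0, 0],
    [0, 0, -1.8, 0, 0],
    [0, 0, -2.4, 0, 0],
    [0, 0, -2.4, 0, 0]
  ]
}}

```text
t: 12.8
eef_pos: [547.4, -179.4, 117.5]
tcp_rot: [3.141, 0.0, 1.44]
ft_force: [0.7, -0.5, -2.4]
opening: 0.164
grip_force: 30.0
```

>>> {"api": "arm_command", "payload": {
  "targets": [
    [0, 0, -0.6, 0, 0],
    [0, 0, -1.2, 0, 0],
    [0, 0, -1.8, 0, 0],
    [0, 0, -2, 0, 0]
  ]
}}

```text
t: 13.2
eef_pos: [547.4, -179.4, 119.6]
tcp_rot: [3.141, 0.0, 1.44]
ft_force: [1.4, -1.1, -4.1]
opening: 0.163
grip_force: 30.0
```

```bash
python3 st.py
```

```text
shank_h x -15.99 y 11.02 z 119.60 yaw 82.53 F_h 1.6 -0.9 -4.1 M [-0.14 -0.59 -0.01] tilt [3.1414e+00 1.0000e-04] t 13.2 grip 0.163
```

Loading under the tab as expected. I keep lifting.

>>> {"api": "arm_command", "payload": {
  "targets": [
    [0, 0, -0.6, 0, 0],
    [0, 0, -1.2, 0, 0],
    [0, 0, -1.8, 0, 0],
    [0, 0, -2, 0, 0]
  ]
}}

```text
t: 13.6
eef_pos: [547.4, -179.4, 121.8]
tcp_rot: [3.141, 0.0, 1.44]
ft_force: [1.0, 0.0, -0.7]
opening: 0.166
grip_force: 30.0
```

>>> {"api": "arm_command", "payload": {
  "targets": [
    [0, 0, -0.6, 0, 0],
    [0, 0, -1.2, 0, 0],
    [0, 0, -1.8, 0, 0],
    [0, 0, -2, 0, 0]
  ]
}}

```text
t: 14.0
eef_pos: [547.2, -179.4, 123.6]
tcp_rot: [-3.141, 0.0, 1.44]
ft_force: [-0.8, 0.0, -0.6]
opening: 0.167
grip_force: 30.0
```

```bash
python3 st.py
```

```text
shank_h x -16.18 y 11.04 z 123.63 yaw 82.53 F_h -0.8 -0.1 -0.6 M [-0.01 -0.09 -0.01] tilt [-3.1414e+00  1.0000e-04] t 14.0 grip 0.167
```

The force fell away, so the ring has snapped out past the catches. I lift the tab well above the rim.

>>> {"api": "arm_command", "payload": {
  "targets": [
    [0, 0, -1, 0, 0],
    [0, 0, -2, 0, 0],
    [0, 0, -3, 0, 0],
    [0, 0, -4, 0, 0],
    [0, 0, -4, 0, 0]
  ]
}}

```text
t: 14.5
eef_pos: [547.4, -179.4, 127.7]
tcp_rot: [3.141, 0.0, 1.44]
ft_force: [0.1, 0.1, -1.3]
opening: 0.165
grip_force: 30.0
```

>>> {"api": "arm_command", "payload": {
  "targets": [
    [0, 0, -1, 0, 0],
    [0, 0, -2, 0, 0],
    [0, 0, -3, 0, 0],
    [0, 0, -4, 0, 0],
    [0, 0, -5, 0, 0]
  ]
}}

```text
t: 15.0
eef_pos: [547.3, -179.4, 132.6]
tcp_rot: [3.142, 0.0, 1.44]
ft_force: [0.7, -0.6, -0.8]
opening: 0.167
grip_force: 30.0
```

```bash
python3 st.py; python3 - <<'E'
from h import *
F=[]
for i in range(6): c=cam("wrist"); F.append(env.state()["ft_force"])
print(np.mean(F,0),np.std(F,0)); g=cv2.imread("pics/w5.png")
cv2.imwrite("pics/c6.png",np.hstack([cv2.resize(c["frame"][:,:,::-1][140:290,245:405],(640,600),interpolation=2)])); cv2.imwrite("pics/w6.png",c["frame"][:,:,::-1])
E
```

```text
shank_h x -16.05 y 11.04 z 132.62 yaw 82.53 F_h 0.8 -0.5 -0.8 M [-0.04 -0.06 -0.01] tilt [3.1415e+00 1.0000e-04] t 15.0 grip 0.167
[-0.19506854  0.02702167 -1.07063968] [0.81597288 0.29265434 0.62745088]
```

View pics/c6.png

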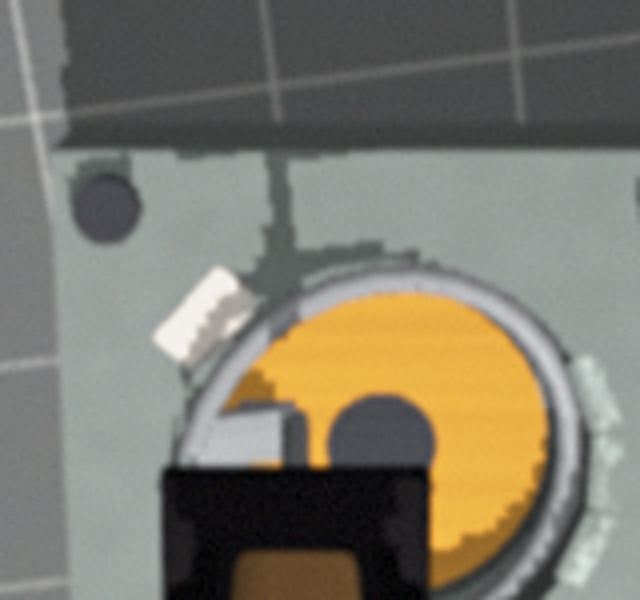

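The tab sits on the tip at crop (240,440), and the ring front casts its shadow on the housing top, so it is lifted out past catch0. Next I draw it towards -x_h, rising slightly.

>>> {"api": "arm_command", "payload": {
  "targets": [
    [0, 0, -1, 0, 0],
    [0, 0, -2, 0, 0],
    [0, -1, -3, 0, 0],
    [0, -2, -3, 0, 0],
    [0, -3, -3, 0, 0]
  ]
}}

```text
t: 15.8
eef_pos: [544.3, -179.0, 135.6]
tcp_rot: [3.142, 0.0, 1.44]
ft_force: [0.3, -1.2, -1.0]
opening: 0.165
grip_force: 30.0
```

>>> {"api": "arm_command", "payload": {
  "targets": [
    [0, -1, 0, 0, 0],
    [0, -2, 0, 0, 0],
    [0, -3, 0, 0, 0],
    [0, -4, 0, 0, 0],
    [0, -4, 0, 0, 0]
  ]
}}

```text
t: 16.3
eef_pos: [540.3, -178.5, 135.6]
tcp_rot: [3.142, 0.0, 1.44]
ft_force: [-0.8, 0.2, -1.1]
opening: 0.165
grip_force: 30.0
```

```bash
python3 st.py
```

```text
shank_h x -23.17 y 11.04 z 135.56 yaw 82.53 F_h -0.8 0.1 -1.1 M [ 0.   -0.07  0.02] tilt [3.1416e+00 1.0000e-04] t 16.3 grip 0.165
```

>>> {"api": "arm_command", "payload": {
  "targets": [
    [0, -1, 0, 0, 0],
    [0, -2, 0, 0, 0],
    [0, -3, 0, 0, 0],
    [0, -4, 0, 0, 0],
    [0, -5, 0, 0, 0]
  ]
}}

```text
t: 16.8
eef_pos: [535.4, -177.8, 135.6]
tcp_rot: [3.141, 0.0, 1.44]
ft_force: [0.4, 0.2, -0.5]
opening: 0.172
grip_force: 30.0
```

```bash
python3 st.py; cat > ring.py <<'E'
from h import *
# grey wire back edge along housing x axis: sample top+wrist profile along y_h=0, from x_h=15..45
a=np.radians(-7.43); X=np.array([np.cos(a),np.sin(a)]);Y=np.array([-X[1],X[0]]); C=np.array([561.6,-194.1])
import sys
c=cam(sys.argv[1])
for y in(-8,0,8):
    r=[]
    for x in range(12,46,2):
        u,v=proj(c,[*(C+x*X+y*Y),30]); p=c["frame"][int(round(v)),int(round(u))]; r.append(f"{x}:{p[0]},{p[2]}")
    print(y,(u,v)," ".join(r))
E
python3 ring.py wrist; python3 ring.py top
```

```text
shank_h x -28.12 y 11.03 z 135.57 yaw 82.53 F_h 0.4 0.2 -0.5 M [-0.03 -0.14  0.03] tilt [3.1415e+00 1.0000e-04] t 16.8 grip 0.172
-8 (np.float64(411.1115813970147), np.float64(260.7526585311784)) 12:235,73 14:187,49 16:148,40 18:124,52 20:141,148 22:179,185 24:221,100 26:231,65 28:234,68 30:155,53 32:61,66 34:85,88 36:91,92 38:90,90 40:78,79 42:170,177 44:179,186
0 (np.float64(411.85833099158435), np.float64(251.11962847191705)) 12:237,72 14:236,74 16:235,72 18:236,69 20:135,63 22:170,174 24:185,192 26:230,75 28:232,69 30:236,70 32:141,58 34:138,140 36:90,92 38:83,85 40:88,93 42:160,164 44:200,202
8 (np.float64(412.61736664450075), np.float64(241.32810891333185)) 12:233,68 14:233,71 16:234,72 18:235,70 20:165,101 22:172,178 24:175,179 26:223,93 28:234,69 30:235,82 32:79,81 34:150,155 36:139,143 38:97,103 40:148,153 42:165,169 44:151,155
-8 (np.float64(413.6179699985571), np.float64(227.1579012561325)) 12:84,57 14:81,57 16:82,56 18:85,59 20:86,60 22:89,60 24:89,61 26:89,61 28:89,61 30:92,63 32:84,56 34:80,56 36:80,53 38:79,54 40:83,55 42:85,56 44:86,59
0 (np.float64(409.8449882220438), np.float64(226.6887753003905)) 12:73,49 14:77,52 16:78,52 18:80,54 20:83,56 22:85,59 24:86,59 26:87,59 28:87,58 30:88,59 32:85,58 34:82,57 36:86,59 38:81,55 40:81,55 42:84,56 44:87,60
8 (np.float64(406.07347421930456), np.float64(226.21983184507272)) 12:96,65 14:87,60 16:92,63 18:99,68 20:101,67 22:102,68 24:100,69 26:100,69 28:100,67 30:99,66 32:94,65 34:94,64 36:97,67 38:96,65 40:97,67 42:95,65 44:96,65
```

The ring's back now reads about x_h = 23, so it has moved about 14 mm and is clear of the lip. I lower the ring onto the rim and withdraw the tip gently.

>>> {"api": "arm_command", "payload": {
  "targets": [
    [0, 0, 1, 0, 0],
    [0, 0, 2, 0, 0],
    [0, 0, 3, 0, 0],
    [0, 0, 3.5, 0, 0],
    [0, 0, 3.5, 0, 0]
  ]
}}

```text
t: 17.4
eef_pos: [535.4, -177.8, 131.9]
tcp_rot: [-3.141, 0.0, 1.44]
ft_force: [-0.1, -0.3, -1.5]
opening: 0.167
grip_force: 30.0
```

>>> {"api": "arm_command", "payload": {
  "targets": [
    [0, 1, 0, 0, 0],
    [0, 2, 0, 0, 0],
    [0, 3, 0, 0, 0],
    [0, 4, 0, 0, 0],
    [0, 4, 0, 0, 0]
  ]
}}

```text
t: 17.9
eef_pos: [539.6, -178.4, 132.1]
tcp_rot: [3.141, 0.0, 1.44]
ft_force: [-0.0, -0.2, -0.8]
opening: 0.166
grip_force: 30.0
```

```bash
python3 st.py; python3 ring.py wrist
```

```text
shank_h x -23.89 y 11.04 z 132.05 yaw 82.53 F_h -0.0 -0.2 -0.8 M [-0.03 -0.12  0.01] tilt [3.1414e+00 1.0000e-04] t 17.9 grip 0.166
-8 (np.float64(406.7186775155599), np.float64(262.3870006132027)) 12:231,67 14:153,40 16:148,40 18:145,38 20:221,61 22:157,86 24:175,179 26:180,183 28:231,67 30:153,56 32:49,55 34:92,92 36:90,92 38:87,85 40:98,100 42:164,168 44:202,207
0 (np.float64(407.43845207788786), np.float64(252.65526391753218)) 12:238,73 14:237,75 16:237,70 18:153,38 20:152,43 22:145,63 24:137,143 26:183,188 28:228,89 30:238,71 32:85,54 34:110,115 36:87,90 38:80,84 40:74,78 42:155,161 44:158,161
8 (np.float64(408.17020797205475), np.float64(242.7615332131499)) 12:233,72 14:233,69 16:234,71 18:234,72 20:183,49 22:129,75 24:187,193 26:170,161 28:226,78 30:231,89 32:108,80 34:149,155 36:105,111 38:87,89 40:156,162 42:161,166 44:178,184
```

>>> {"api": "arm_command", "payload": {
  "targets": [
    [0, 0, 1.5, 0, 0],
    [0, 0, 3, 0, 0],
    [0, 0, 4.5, 0, 0],
    [0, 0, 6, 0, 0],
    [0, 0, 6, 0, 0]
  ]
}}

```text
t: 18.45
eef_pos: [539.3, -178.3, 125.7]
tcp_rot: [-3.141, -0.0, 1.44]
ft_force: [-0.1, -0.2, -0.7]
opening: 0.166
grip_force: 30.0
```

>>> {"api": "arm_command", "payload": {
  "targets": [
    [0, 2, 0, 0, 0],
    [0, 4, 0, 0, 0],
    [0, 7, 0, 0, 0],
    [0, 10, 0, 0, 0],
    [0, 13, 0, 0, 0]
  ]
}}

```text
t: 18.95
eef_pos: [552.6, -180.1, 126.0]
tcp_rot: [3.141, 0.0, 1.44]
ft_force: [-0.2, 0.2, -0.7]
opening: 0.163
grip_force: 30.0
```

```bash
python3 st.py; python3 ring.py wrist
```

```text
shank_h x -10.73 y 11.04 z 126.05 yaw 82.53 F_h -0.2 0.2 -0.7 M [-0.02 -0.08 -0.01] tilt [3.1415e+00 1.0000e-04] t 18.95 grip 0.163
-8 (np.float64(391.18942375030656), np.float64(265.25358867883375)) 12:34,34 14:72,27 16:151,43 18:179,48 20:237,74 22:233,66 24:136,143 26:183,189 28:200,138 30:177,66 32:52,49 34:89,92 36:94,94 38:87,92 40:116,121 42:162,166 44:204,208
0 (np.float64(391.79331655304765), np.float64(255.3480867141981)) 12:236,69 14:240,74 16:169,43 18:156,45 20:153,42 22:170,49 24:126,109 26:186,191 28:193,138 30:237,68 32:135,65 34:126,131 36:90,92 38:80,84 40:88,92 42:166,170 44:179,183
8 (np.float64(392.40746677307664), np.float64(245.27433491012434)) 12:236,73 14:235,72 16:235,71 18:236,70 20:231,66 22:130,75 24:182,187 26:178,185 28:227,89 30:235,89 32:118,93 34:154,157 36:108,112 38:106,110 40:170,175 42:171,176 44:181,185
```

The tip is out, and the ring back is at about 26 mm, well under 33.5. I go straight up and check the ring from above.

>>> {"api": "arm_command", "payload": {
  "targets": [
    [0, 0, -4, 0, 0],
    [0, 0, -10, 0, 0],
    [0, 0, -20, 0, 0],
    [0, 0, -40, 0, 0],
    [0, 0, -65, 0, 0]
  ]
}}

```text
t: 19.5
eef_pos: [551.9, -179.9, 191.9]
tcp_rot: [-3.141, -0.0, 1.44]
ft_force: [0.2, -1.3, -0.5]
opening: 0.164
grip_force: 30.0
```

>>> {"api": "arm_command", "payload": {
  "targets": [
    [0, 0, -20, 0, 0],
    [0, 0, -40, 0, 0],
    [40, 0, -45, 0, 0],
    [40, 0, -45, 0, 0],
    [40, 0, -45, 0, 0]
  ]
}}

```text
t: 20.0
eef_pos: [557.5, -139.9, 236.9]
tcp_rot: [3.141, 0.0, 1.442]
ft_force: [-0.5, -0.1, -0.8]
opening: 0.172
grip_force: 30.0
```

```bash
python3 st.py; cat > tabs.py <<'E'
from h import *
a=np.radians(-7.43); X=np.array([np.cos(a),np.sin(a)]);Y=np.array([-X[1],X[0]]); C=np.array([561.6,-194.1])
c=cam("wrist"); f=c["frame"].astype(int)
# ring back + tabs: classify pixels resampled onto plane z=40: o=orange d=dark g=green-grey housing s=steel(bluish grey) w=white
for y in range(48,-50,-3):
    l=""
    for x in range(-60,52,2):
        u,v=proj(c,[*(C+x*X+y*Y),42]); u,v=int(round(u)),int(round(v))
        if not(0<=u<640 and 0<=v<480): l+=" ";continue
        r,g,b=f[v,u]
        l+="o" if r>b+50 else "w" if min(r,g,b)>205 else "d" if g<75 else "." if g>r+5 else "s" if b>=g and r>125 else "-"
    print("%4d"%y,l)
E
python3 tabs.py
```

```text
shank_h x -11.08 y 51.54 z 236.92 yaw 82.61 F_h -0.5 -0.2 -0.8 M [ 0.05 -0.02  0.04] tilt [3.1406e+00 4.0000e-04] t 20.0 grip 0.172
  48 -.-------...........................................-d--
  45 -..---d-..........s....................-.............--d
  42 -.................-.-..--...-...........................
  39 -.............------ssssssssss---.......................
  36 -............---sssss--.--ooo-ssss-........-..-.........
  33 -........-..-sssww-..-ooooooooooo-ss-o--................
  30 .........--ssswwww.-ooooooooooooooo-ssooo-..............
  27 -......---sswwww-.-ooooooooooooooooooos-oo-.............
  24 -......--ss-www-.-oooooooooooooooooooo-s-oo-............
  21 -.....-sss-----.-oooooooooooooooooooooo-s-oo............
  18 -....--ss---....oossssss--oooooooooooooo-s-oo...........
  15 -....-ss---....ooosssss-d-ooo---ooooooooossoo-..........
  12 -...--sssssss--ooosssss-d---d-d--dooooooossooo..-.......
   9 -....sssssssssooooooooo------------oooooo-s-oo..........
   6 -...-sssssssss-oooooooo------------oooooo-s-oo-.........
   3 ......ssddddddddoodoooddddddddddd
[... 377 characters left out ...]
ddddd.--..........
 -18 -.....-dddddddddddddddddddddddddddddddddddd----.........
 -21 -......dddddddddddddddddddddddddddddddddddd--d..........
 -24 -......ddddddddddddooooooooooooodddddddddddddd..........
 -27 -......dddddddddddddoooooooooooooddddddddddd-...........
 -30 .......dddddddddddddooooooooooooodddddddddd.............
 -33 .......dddddddddddoooooooooooooooddddddddd..............
 -36 -......ddddddddddddooooooooooooooddddddddd........-.....
 -39 -......dddddddddddooooooooooooooodddddddddd-............
 -42 ......dddddddddddddooooooooooooooddddddddddd............
 -45 -.-ddddddddddddddddoooooooooooooodddddddddddd.......-ddd
 -48 -..dddddddddddddddooooooooooooooodddddddddddd-.......d--
```

The ring lies on the rim as a full circle, with its back at x_h of about 24 and the left tab at x_h of about -50 to -36. Now back to the holder.

>>> {"api": "arm_command", "payload": {
  "targets": [
    [40, -5, 0, 0, 0],
    [90, -12, 0, 0, 0],
    [135, -18, 0, 0, 0],
    [180, -24.5, 0, 0, 0],
    [220, -30, 0, 0, 0]
  ]
}}

```text
t: 20.55
eef_pos: [556.1, 82.9, 236.0]
tcp_rot: [-3.141, 0.0, 1.44]
ft_force: [0.8, 0.7, -0.7]
opening: 0.165
grip_force: 30.0
```

>>> {"api": "arm_command", "payload": {
  "targets": [
    [40, -5.5, 0, -4, 0],
    [80, -11, 0, -8, 0],
    [116.5, -16, 0, -12.6, 0],
    [116.5, -16, 0, -12.6, 0],
    [116.5, -16, 0, -12.6, 0]
  ]
}}

```text
t: 21.05
eef_pos: [555.6, 199.1, 235.6]
tcp_rot: [-3.141, 0.0, 1.661]
ft_force: [-0.6, -0.2, -0.8]
opening: 0.171
grip_force: 30.0
```

>>> {"api": "arm_command", "payload": {
  "targets": [
    [0, 0, 0, 0, 0],
    [0, 0, 0, 0, 0],
    [0, 0, 0, 0, 0]
  ]
}}

```text
t: 21.35
eef_pos: [555.9, 198.2, 236.1]
tcp_rot: [3.141, 0.0, 1.659]
ft_force: [-0.2, 0.5, -0.9]
opening: 0.167
grip_force: 30.0
```

```bash
python3 - <<'E'
from h import *
P=[];Yw=[]
for i in range(4): s=env.state();P.append(s["eef_pos"]);Yw.append(s["tcp_rot"][2]);c=cam("wrist")
p=np.mean(P,0);y=np.mean(Yw);d=np.array([555.5,199.7])-p[:2]
print(p,y,"tx %.2f ty %.2f roll %.2f"%(d@[np.cos(y),np.sin(y)],d@[np.sin(y),-np.cos(y)],np.degrees(y-1.662)),"dz",p[2]-108.6)
E
```

```text
[555.79846733 198.4891956  236.09412849] 1.659047230699678 tx 1.23 ty -0.19 roll -0.17 dz 127.4941284869258
```

>>> {"api": "arm_command", "payload": {
  "targets": [
    [1.2, 0, 10, 0, 0],
    [1.2, 0, 40, 0, 0],
    [1.2, 0, 55, 0, 0],
    [1.2, 0, 60, 0, 0],
    [1.2, 0, 65, 0, 0]
  ]
}}

```text
t: 22.05
eef_pos: [555.6, 200.5, 170.6]
tcp_rot: [-3.141, 0.0, 1.66]
ft_force: [-0.6, 0.3, -0.2]
opening: 0.163
grip_force: 30.0
```

>>> {"api": "arm_command", "payload": {
  "targets": [
    [0, 0, 10, 0, 0],
    [0, 0, 20, 0, 0],
    [0, 0, 30, 0, 0],
    [0, 0, 40, 0, 0],
    [0, 0, 45, 0, 0]
  ]
}}

```text
t: 22.55
eef_pos: [555.2, 200.4, 124.8]
tcp_rot: [-3.14, 0.0, 1.66]
ft_force: [0.4, -0.4, -1.4]
opening: 0.168
grip_force: 30.0
```

```bash
python3 st.py; python3 -c "
from h import *;print(env.state()['eef_pos'])"
```

```text
shank_h x -57.33 y 388.61 z 124.80 yaw 95.13 F_h 0.5 -0.3 -1.4 M [ 0.04 -0.12 -0.01] tilt [-3.1405e+00  3.0000e-04] t 22.55 grip 0.168
[555.22031305 200.35063091 124.80249216]
```

>>> {"api": "arm_command", "payload": {
  "targets": [
    [0, 0, 5, 0, 0],
    [0, 0, 10, 0, 0],
    [0, 0, 13, 0, 0],
    [0, 0, 14.5, 0, 0],
    [0, 0, 14.5, 0, 0]
  ]
}}

```text
t: 23.05
eef_pos: [555.5, 200.4, 111.5]
tcp_rot: [3.142, 0.0, 1.66]
ft_force: [-0.1, 0.2, -0.1]
opening: 0.165
grip_force: 30.0
```

>>> {"api": "arm_command", "payload": {
  "targets": [
    [0, 0, 0.7, 0, 0],
    [0, 0, 1.2, 0, 0],
    [0, 0, 1.2, 0, 0]
  ]
}}

```text
t: 23.35
eef_pos: [555.5, 200.5, 110.4]
tcp_rot: [3.141, 0.0, 1.66]
ft_force: [0.1, -0.4, -2.0]
opening: 0.165
grip_force: 30.0
```

>>> {"api": "arm_command", "payload": {
  "targets": [
    [0, 0, 0.7, 0, 0],
    [0, 0, 1.2, 0, 0],
    [0, 0, 1.2, 0, 0]
  ]
}}

```text
t: 23.65
eef_pos: [555.5, 200.4, 109.0]
tcp_rot: [-3.142, 0.0, 1.66]
ft_force: [-0.2, 0.3, -0.5]
opening: 0.168
grip_force: 30.0
```

>>> {"api": "arm_command", "payload": {
  "targets": [
    [0, 0, 0.5, 0, 0],
    [0, 0, 0.8, 0, 0],
    [0, 0, 0.8, 0, 0]
  ]
}}

```text
t: 23.95
eef_pos: [555.5, 200.4, 108.5]
tcp_rot: [3.141, 0.0, 1.66]
ft_force: [-1.6, -0.2, 4.1]
opening: 0.166
grip_force: 30.0
```

The flange is seated at the same height as before. I release and rise clear.

>>> {"api": "arm_command", "payload": {
  "targets": [
    [0, 0, 0, 0, 0.6],
    [0, 0, 0, 0, 0.6],
    [0, 0, 0, 0, 0.6],
    [0, 0, 0, 0, 0.6],
    [0, 0, 0, 0, 0.6]
  ]
}}

```text
t: 24.45
eef_pos: [555.5, 200.5, 108.3]
tcp_rot: [3.142, 0.0, 1.66]
ft_force: [0.1, -0.3, -0.3]
opening: 0.53
grip_force: 0.0
```

>>> {"api": "arm_command", "payload": {
  "targets": [
    [0, 0, -10, 0, 0.6],
    [0, 0, -30, 0, 0.6],
    [0, 0, -70, 0, 0.6],
    [0, 0, -110, 0, 0.6],
    [0, 0, -120, 0, 0.6]
  ]
}}

```text
t: 24.95
eef_pos: [556.7, 200.8, 233.3]
tcp_rot: [3.135, -0.001, 1.66]
ft_force: [-0.1, 0.8, -1.0]
opening: 0.598
grip_force: 0.0
```

```bash
python3 - <<'E'
from h import *
c=cam("wrist"); s=env.state(); print(s["eef_pos"],s["opening"])
f=c["frame"].astype(int)
# tan handle top mask and black flange
r,g,b=f[...,0],f[...,1],f[...,2]
m=((r>185)&(g>130)&(r>b+60)).astype(np.uint8); m[330:]=0
n,l,st,ce=cv2.connectedComponentsWithStats(m)
print("pred",proj(c,[555.5,198,155]))
for i in range(1,n):
    if st[i,4]>60: print(st[i],ce[i],cast(c,*ce[i],155))
t=cam("top"); tf=t["frame"].astype(int); a=np.radians(-7.43); X=np.array([np.cos(a),np.sin(a)]);Y=np.array([-X[1],X[0]])
for y in range(48,-49,-4):
    q=""
    for x in range(-60,50,2):
        u,v=proj(t,[*(np.array([561.6,-194.1])+x*X+y*Y),42]); R_,G,B=tf[int(round(v)),int(round(u))]
        q+="o" if R_>B+40 else "w" if min(R_,G,B)>195 else "d" if G<75 else "s" if B>=G-1 and G>120 else "."
    print("%4d"%y,q)
E
```

```text
[556.57202243 200.78771676 232.77380578] 0.598676333369024
pred [316.50496775 250.79117015]
[ 136   32   60  147 1681] [166.41165973 107.81261154] [453.8860333  283.91782277 155.        ]
[306 241  21  20 406] [316.08128079 250.70197044] [555.19854859 198.04000903 155.        ]
  48 .......................................................
  44 .......................................................
  40 ...........................s...........................
  36 ................s......................................
  32 ...............www.....ooooooooooo.....................
  28 .............wwww..ooooooooooooooooo...................
  24 ...........wwww..ooooooooooooooooooooo.................
  20 .......s........oooooooooooooooooooooooo...............
  16 ...............ooooooooooooooooooooooooo..o............
  12 ..............oooooooooooooooooooooooooo...o...........
   8 .......s......ooooooooooooo......ooooooooo..oo.........
   4 .............oooooooooooo........ooooooooo.ooo.........
   0 ............ooooooooooooo.........ooooooo..oo..........
  -4 .............oooooooooooo........oooooooo..oo..........
  -8 ..............oooooooooooooo...oooooooooo..oo..........
 -12 ...............oooooooooooooooooooooooooo.oo...........
 -16 .........s......oooooooooooooooooooooooo..o............
 -20 .................ooooooooooooooooooooo.................
 -24 ...................oooooooooooooooo...s................
 -28 ......................ooooooooooo......................
 -32 ...........www..w......................................
 -36 .............wwww...s..................................
 -40 ...............w.......................................
 -44 .......................................................
 -48 ....d.................................................d
```

The pick stands where it was. Next I check the ring tabs from near with the empty hand.

>>> {"api": "arm_command", "payload": {
  "targets": [
    [-40, -7, -20, 0, 0.6],
    [-85, -15, -40, 0, 0.6],
    [-130, -24, -47, 0, 0.6],
    [-175, -32, -47, 0, 0.6],
    [-220, -40, -47, 0, 0.6]
  ]
}}

```text
t: 25.55
eef_pos: [534.4, -23.8, 274.1]
tcp_rot: [-3.14, -0.0, 1.661]
ft_force: [0.1, -0.7, -0.0]
opening: 0.601
grip_force: 0.0
```

>>> {"api": "arm_command", "payload": {
  "targets": [
    [-40, -7, 0, 0, 0.6],
    [-85, -15, 0, 0, 0.6],
    [-130, -24, 0, 0, 0.6],
    [-171, -31, 0, 0, 0.6],
    [-171, -31, 0, 0, 0.6]
  ]
}}

```text
t: 26.05
eef_pos: [518.8, -199.3, 273.4]
tcp_rot: [-3.139, -0.001, 1.656]
ft_force: [0.3, 0.8, -0.4]
opening: 0.599
grip_force: 0.0
```

```bash
sed -i 's/range(48,-50,-3)/range(50,-51,-2)/; s/range(-60,52,2)/np.arange(-60,50,1.25)/' tabs.py; python3 tabs.py
```

```text
50 -..-------d---...............................-.........................-......-....-ddd-
  48 -...-----d-d-.............................................-.........................d---
  46 -....--------.................................................-.....................--d-
  44 ......-----......................-..-...--............................................--
  42 -.......................-....----------.---..-..........................................
  40 -.....................---.-..----ssssssssssssss-.---....................................
  38 ...................-..----ssssssssssssssssssssssssss.....-............................--
  36 --..................----ssssssssss.--....s..ss.ssssss-s....---......................-...
  34 ..........-.-......---ssss-w--.........--..----o--ssssssss...--............-............
  32 .............-------sssswwww-......----ooooooooooooooo-sssss...-........................
  30 -..............--ssss--wwwww-...---oooooooooooooooooooo--ssss-.-........................
  28 .............---ssss-wwwww---..--oooooooooooooooooooooooo-ssss-
[... 2991 characters left out ...]
s---------dddd--..........................
 -38 -....................-wwww-.-....-s.s-ss---------dddd-ddd.-...............-.............
 -40 -....................-.---................-.......--....-...............................
 -42 -.......--.............................................................................-
 -44 -.....-d.d..........................................................................--d-
 -46 -...--dddddd....................................-....................................ddd
 -48 -..-dd-----d-.......................................................................ddd-
 -50 -...-----------..................................--.................................dd--
```

```bash
python3 -c "
from cell import env
print(env.job_done())"
```

```text
the job is handed in; nothing more can be done
None
```

The job is handed in: the ring lies loose on the housing rim with its back about 9 mm clear of the lip, and the pick stands in its holder again. I inferred the right tab's height from where the wire rests, and no verdict was returned.

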